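Angle a frame bar past the post into its bay

ROBOT

A 6-joint arm with a two-finger parallel gripper is mounted at the origin on a cart in front of the work surface, level with it; the furniture and walls round the work are solid. World frame = base frame: x ahead of the robot, y to its left, z up, the work surface at z = 0. Lengths are in m, angles in rad, forces in N, time in s.
With the tool pointing down it reaches from about 0.325 to 0.9 m from the base axis. Payload 3.5 kg.
Tool frame: the origin (TCP) lies where the fingers leave the gripper's body, on its centre line; the fingertips stand 73 mm ahead of it and the grasp point (between the pads) lies 54 mm ahead of it (ctrl.grip_depth is the distance from the TCP to the grasp point, in m); z points along the fingers, y is the line along which they close (so a half turn about z gives the same grasp; the last joint's range is limited). The gripper opens to 85 mm and grips with 20 to 120 N. Pads are 22 mm wide; open, the fingers measure 114 mm over their backs; the gripper's body (76 mm by 85 mm) begins 54 mm behind the grasp point. The pads swing forward as they close: fully open they stand 13 mm farther back than shut.
Start: joints at [1.029, 0.276, -0.026, 1.268, 0, 1.467], TCP at [0.266, 0.566, 0.304] pointing down, gripper open.
Joint ranges: [-3.12, 3.12], [-0.85, 1.88], [-1.08, 1.24], [-1.95, 2.15], [-1.57, 1.53], [-3.14, 3.14]. Speed limits (rad/s): [2.57, 2.57, 3.14, 3.14, 3.14, 3.14].

INTERFACE

Orientations are given as a rotation vector (axis times angle).
In Python, from cell import status, viewer, workorder, ctrl gives the robot as it stands.
- The arm moves only by the shell command python3 -m jog 'ROWS' [OPENING] [FORCE]. ROWS is JSON, one flat list of numbers, 4 for each row, row after row: the shift along the world's x, y, z in mm, then the turn about the world's z in degrees. A call has 1 to 8 rows; each row is the pose to reach, as a shift and turn from the pose commanded when the call began; what a row does not reach only later rows make up. A row lasts 1/12 s, in which the tool goes at most 41.7 mm and 7.16 degrees, less where a joint would pass 70% of its speed; a pose out of reach is approached as far as the arm can. A call with a gripper value outside its range is refused whole. OPENING is the finger opening in mm, from 0 to 85.4, set as the call begins (- or left out, the last holds). The fingers move at their own pace and stop on an object; FORCE is the grip in N (left out, the last holds). Time passes only in rows, so rows that repeat a pose let the fingers close. It gives the time, the measured TCP pose, the force, the opening and the grip force at its end, in the units of the state.
- status.get_state(): the state, without advancing time (a new reading comes with each control period).
- viewer.camera(name): name is "side" or "top"; returns a dict with "frame" (480x640x3 uint8, red, green, blue), "fx", "fy", "cx", "cy" (pixels), "eye" and "rotation" of the camera in the world. Camera axes: x right, y down, z forward; pixel columns grow to the right and rows downward; lengths in m; the calibration is good to about 2 mm. A picture is of the moment at which its call begins. There is no depth.
- workorder.hand_in(): hands the job in; it is judged then, once.
Trained networks look in the newest picture that a camera, given by its name, has taken for a name from the list of things; names that differ only in an ending like _2 or _b are one class to them, and where a whole thing is asked for, a point or a joint stands for the part that bears it (a point fixed in the world has none). Each returns a list of dicts, best first, with "score" (0 to 1); they miss things now and then, are a little off and sometimes report something else, mostly with a low value. They report only what shows in the picture. A call takes as long as a camera call.
- viewer.outline_of(camera, label): "region" (480x640 bool, what is visible of it) and "at" ([row, column] in pixels, amid what is visible of it).
The state is a dict: "t": time; "joint_positions": joint angles; "joint_vel": joint speeds; "joint_efforts": joint torques, N m; "tcp_pos": TCP position; "tcp_rot": TCP orientation; "force": force on the tool from outside, world axes, zero at the start; "ft_torque": the same for the moment, N m; "gripper_width": opening from 0.0 (shut) to 1.0 (fully open); "grip_force": force on a finger pad.
Only numpy, scipy, OpenCV 4.12 (cv2) and the standard library are available. Lean on these libraries where they do the work, as an engineer would, in place of code of your own. Each camera call takes 0.05 s, during which the arm holds its last target. There are 200 camera calls.

TASK

Push the dark wooden frame bar into the blue bay behind the yellow post, so that it ends lying flat along the bay's back wall. It is too long to go straight in beside the post: push one end in first to angle it, then the other. Only push it along the bench with the fingertips, do not pick it up or tip it, and leave the other loose things where they are.

Things in the scene. Friction and masses are not known exactly. Their poses are not given: they have to be found in the camera images.
- bar: dark brown wooden frame bar, loose, 220 mm long, 28 mm wide, 24 mm high, about 0.15 kg, with a black slot line at each end (both ends are alike). Origin at the middle of its underside; its y axis runs along the length, x across, z up. It starts on the bench in front of the bay's mouth, roughly across it
- rack: blue bay of three walls fixed to the bench, 14 mm thick and 30 mm high, no floor (the bench top is its floor). Origin on the bench at the middle of the open mouth; x points into the bay, y along the back wall. Inside it is 270 mm wide (y from -135 to +135 mm) and 130 mm deep (the back wall's face at x = 130 mm); the side walls run from the back wall to the mouth at x = 0, with ends rounded by a further 7 mm
- post: yellow upright post fixed to the bench in the bay's mouth, 22 mm in diameter (27 mm over its 3 mm brass foot), 45 mm high; origin at the middle of its foot. It stands at x = 0 and either y = -88 or y = +88 mm in the bay's frame, leaving 212 mm free between it and the farther side wall and 36 mm to the nearer one. A flat brass disc flush with the bench marks the other place
- bottle_yellow: small yellow bottle with a white cap, 46 mm across, 108 mm high, a bystander; origin under its middle
- paint_tube: blue paint tube lying, 38x110x27 mm, a bystander; origin under its middle
- eraser: white and blue eraser, 19x42x12 mm, a bystander; origin under its middle
- jar_white_lid: jar with a white lid, 70 mm across, 110 mm high, a bystander; origin under its middle
- marker: black marker pen lying, 15x115x15 mm, a bystander; origin under its middle

How it is judged:
By the outcome, as a careful person would: the job done as asked, in the order asked, and still so for the second after the job is handed in, with the robot touching nothing.
It also fails if it takes over 67 s, if anything falls off the work surface, if the arm or the gripper's body presses on something with over 40 N, if the wrist force passes 120 N, or if a joint passes its speed limit or range.

## Working session

There is one attempt and no reset: what is moved stays moved. The work goes in short steps, Python scripts to look and compute and a shell command to move; the robot and the scene stay as the last step left them, time stands still between calls to the robot, and variables do not carry over. Pictures are saved under pics/ and viewed, at most 10 in all, crops included, and the job is handed in when it is done.

```bash
mkdir -p pics
cat > h.py <<'E'
import numpy as np, cv2
from cell import status, viewer, workorder, ctrl
def proj(c,z,uv):
    uv=np.atleast_2d(np.array(uv,float)); R=np.array(c["rotation"]); e=np.array(c["eye"])
    d=np.c_[(uv[:,0]-c["cx"])/c["fx"],(uv[:,1]-c["cy"])/c["fy"],np.ones(len(uv))]@R.T
    return (e+d*((z-e[2])/d[:,2])[:,None])[:,:2]
def pix(c,P):
    q=(np.atleast_2d(P)-np.array(c["eye"]))@np.array(c["rotation"])
    return np.c_[q[:,0]/q[:,2]*c["fx"]+c["cx"],q[:,1]/q[:,2]*c["fy"]+c["cy"]]
def seg(cam,c,label,z):
    o=viewer.outline_of(cam,label)
    if not o: return None
    m=o[0]["region"]; v,u=np.nonzero(m); p=proj(c,z,np.c_[u,v])
    r=cv2.minAreaRect((p*1000).astype(np.float32))
    return o[0]["score"],np.round(p.mean(0)*1000,1),[np.round(x,1) for x in r],len(u),np.round(cv2.boxPoints(r))
def snap(cam,name):
    c=viewer.camera(cam); cv2.imwrite(f"pics/{name}.png",c["frame"][:,:,::-1]); return c
E
python3 - <<'E'
from h import *
for cam in("top","side"):
    c=snap(cam,cam+"0"); print(cam,np.round(c["eye"],3),np.round(c["rotation"],2).tolist(),c["fx"])
    for l,z in(("bar",.024),("rack",.03),("post",.045),("bottle_yellow",.1),("paint_tube",.02),("eraser",.012),("jar_white_lid",.11),("marker",.012)):
        r=seg(cam,c,l,z); print(l,r and (r[0],r[1],r[2],r[3]))
s=status.get_state(); print(s["t"],s["tcp_pos"],s["tcp_rot"],ctrl.grip_depth,s["force"])
E
```

```text
top [0.282 0.009 1.378] [-2.17, 2.11, -0.16] 523.4551245670284Traceback (most recent call last):
  File "<stdin>", line 5, in <module>
  File "h.py", line 13, in seg
    m=o[0]["region"]; v,u=np.nonzero(m); p=proj(c,z,np.c_[u,v])
                                           ~~~~^^^^^^^^^^^^^^^^
  File "h.py", line 6, in proj
    return (e+d*((z-e[2])/d[:,2])[:,None])[:,:2]
                          ~^^^^^
IndexError: too many indices for array: array is 1-dimensional, but 2 were indexed
```

View pics/top0.png

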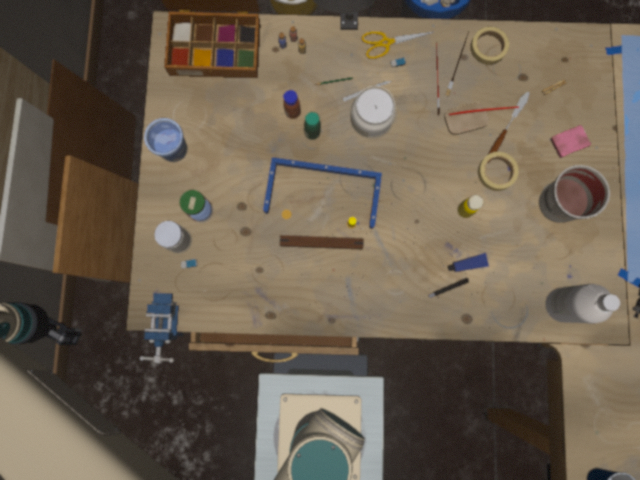

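The top view shows the bay (blue walls) at about (322,190), opening towards the robot. The post is at (352,221), on its right, with the brass disc at (287,214). The bar is at (322,242), in front of the mouth. The camera rotation is a rotation vector, so I'm fixing the helper.

```bash
sed -i 's/np.array(c\["rotation"\])/cv2.Rodrigues(np.array(c["rotation"],float))[0]/' h.py
python3 - <<'E'
from h import *
for cam in("top","side"):
    c=snap(cam,cam+"1"); print(cam,np.round(c["eye"],3))
    for l,z in(("bar",.024),("rack",.03),("post",.045),("bottle_yellow",.1),("paint_tube",.02),("eraser",.012),("jar_white_lid",.11),("marker",.012)):
        r=seg(cam,c,l,z); print(l,r and (r[0],r[1],r[2],r[3],r[4].tolist()))
    m=viewer.outline_of(cam,"rack")
    if m:
        h=cv2.approxPolyDP(max(cv2.findContours(m[0]["region"].astype(np.uint8),0,2)[0],key=len),3,True)[:,0]
        print(np.c_[h,np.round(proj(c,.03,h)*1000)].tolist())
s=status.get_state(); print(s["t"],s["tcp_pos"],s["tcp_rot"],s["joint_positions"],ctrl.grip_depth,s["force"])
E
```

```text
top [0.282 0.009 1.378]
bar (0.98, array([493.4,  11.3]), [array([493.2,  11.4]), array([222.7,  35. ]), np.float64(90.0)], 1029, [[476.0, -100.0], [511.0, -100.0], [511.0, 123.0], [476.0, 123.0]])
rack (0.73, array([658.3,   7.8]), [array([625.8,  10.6]), array([300.5, 156.6]), np.float64(83.3)], 1524, [[531.0, -130.0], [686.0, -148.0], [721.0, 151.0], [565.0, 169.0]])
post (0.65, array([543.8, -65.8]), [array([544. , -64.9]), array([26.5, 23.3]), np.float64(1.1)], 87, [[531.0, -53.0], [531.0, -77.0], [557.0, -76.0], [557.0, -53.0]])
bottle_yellow (0.96, array([ 582.8, -358.9]), [array([ 584. , -359.4]), array([40.2, 67.6]), np.float64(46.0)], 369, [[546.0, -350.0], [594.0, -397.0], [622.0, -368.0], [574.0, -321.0]])
paint_tube (0.79, array([ 448.5, -378.9]), [array([ 444.8, -374.7]), array([ 37. , 107.1]), np.float64(18.1)], 479, [[411.0, -330.0], [444.0, -431.0], [479.0, -420.0], [446.0, -318.0]])
eraser None
jar_white_lid (0.93, array([481.8, 374. ]), [array([482. , 374.2]), array([96.3, 66.6]), np.float64(65.4)], 898, [[432.0, 344.0], [492.0, 317.0], [532.0, 404.0], [472.0, 432.
[... 1698 characters left out ...]
 151.0], [526.0, 153.0], [518.0, 407.0]])
marker (0.56, array([ 384.8, -339.3]), [array([ 382.6, -334.2]), array([ 12.5, 115.2]), np.float64(24.1)], 278, [[353.0, -284.0], [400.0, -389.0], [412.0, -384.0], [365.0, -279.0]])
[[346.0, 220.0, 570.0, 156.0], [346.0, 231.0, 569.0, 105.0], [399.0, 236.0, 695.0, 85.0], [396.0, 292.0, 670.0, -131.0], [332.0, 289.0, 537.0, -124.0], [331.0, 302.0, 535.0, -167.0], [400.0, 308.0, 674.0, -183.0], [405.0, 225.0, 714.0, 136.0]]
1.1 [0.26552801 0.56578959 0.3039265 ] [-6.83709301e-01 -3.06628695e+00 -5.43350084e-05] [ 1.02861487e+00  2.76374419e-01 -2.64057097e-02  1.26798492e+00
  1.55470174e-05  1.46738970e+00] 0.0539 [-0.70344491 -0.56578141  0.5455311 ]
```

View pics/side1.png

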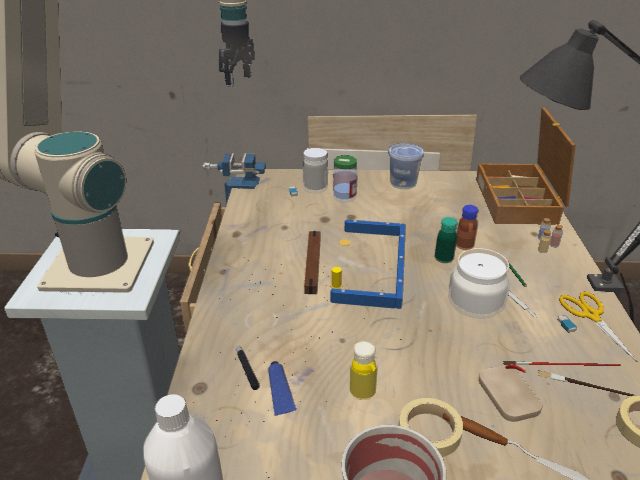

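The side view agrees: post (337,277) at the near-camera (-y) end of the mouth, brass disc at (345,243), bar at (313,262). Next I'm fitting the rack and bar poses to the outlines.

```bash
cat >> h.py <<'E'
from scipy.optimize import minimize
BAR=[(-14,14,-110,110,0,24)]
RACK=[(130,144,-149,149,0,30),(-6,144,135,149,0,30),(-6,144,-149,-135,0,30)]
def render(c,boxes,p,S=4):
    a=np.deg2rad(p[2]); R=np.array([[np.cos(a),-np.sin(a)],[np.sin(a),np.cos(a)]]); im=np.zeros((480*S,640*S),np.uint8)
    for b in boxes:
        P=np.array([[x,y,z] for x in b[:2] for y in b[2:4] for z in b[4:]],float)
        P[:,:2]=P[:,:2]@R.T+p[:2]
        q=(pix(c,P/1000)+.5)*S
        cv2.fillConvexPoly(im,cv2.convexHull(np.round(q*16).astype(np.int32)),255,shift=4)
    return cv2.resize(im,(640,480),interpolation=cv2.INTER_AREA)/255.
def fit(views,boxes,p0,step=(8,8,4)):
    f=lambda p:sum(np.abs(render(c,boxes,p)-m).sum()/m.sum() for c,m in views)
    s=np.array([p0]+[np.array(p0)+np.eye(3)[i]*step[i] for i in range(3)])
    r=minimize(f,p0,method="Nelder-Mead",options=dict(initial_simplex=s,xatol=.1,fatol=1e-4,maxiter=120))
    return np.round(r.x,1),round(r.fun,3)
def masks(label,cams=("top","side")):
    v=[]
    for k in cams:
        c=viewer.camera(k); o=viewer.outline_of(k,label)
        if o: v.append((c,o[0]["region"].astype(float)))
    return v
def tobay(p,rk):
    a=np.deg2rad(rk[2]); d=np.array(p[:2])-rk[:2]
    return np.round([d@[np.cos(a),np.sin(a)],d@[-np.sin(a),np.cos(a)],(p[2]-rk[2]+90)%180-90],1)
E
python3 - <<'E'
from h import *
v=masks("rack");w=masks("bar")
for s in (v,v[:1],v[1:]):
    rk=fit(s,RACK,[558,17,-6.5]);print("rack",rk)
for s in (w,w[:1],w[1:]):
    b=fit(s,BAR,[493,11,0]);print("bar",b,tobay(b[0],fit(v,RACK,[558,17,-6.5])[0]))
E
```

```text
rack (array([558.2,  19.2,  -6.9]), np.float64(0.39))
rack (array([559.9,  19.3,  -6.5]), np.float64(0.155))
rack (array([555.7,  15.7,  -6.7]), np.float64(0.128))
bar (array([493.2,  10. ,  -1.1]), np.float64(0.363)) [-63.4 -16.9   5.8]
bar (array([ 4.954e+02,  1.200e+01, -3.000e-01]), np.float64(0.096)) [-61.5 -14.7   6.6]
bar (array([ 4.908e+02,  5.000e+00, -3.000e-01]), np.float64(0.073)) [-65.2 -22.2   6.6]
```

```bash
python3 -m jog '[100,-310,0,25,100,-310,0,25,100,-310,0,25,100,-310,0,25,100,-310,0,25,100,-310,0,25,100,-310,0,25,100,-310,0,25]' 0 20
python3 -m jog '[127,-397,0,0,127,-397,0,0,127,-397,0,0,127,-397,0,0,127,-397,0,0,127,-397,0,0,127,-397,0,0,127,-397,0,0]'
```

```text
t: 2.17
tcp_pos: [0.3656, 0.2535, 0.3041]
tcp_rot: [0.004, 3.141, -0.0]
force: [0.4, 0.2, -0.4]
gripper_width: -0.0
grip_force: 0.0
t: 2.83
tcp_pos: [0.4673, -0.0639, 0.3043]
tcp_rot: [0.005, 3.14, -0.0]
force: [0.6, 1.0, 0.0]
gripper_width: -0.0
grip_force: 0.0
```

```bash
python3 -m jog '[13,-40,0,0,26,-80,0,0,26,-80,-40,0,26,-80,-80,0,26,-80,-120,0,26,-80,-160,0,26,-80,-195,0,26,-80,-210,0]'
python3 -m jog '[0,0,-8,0,0,0,-15,0,0,0,-15,0]'
```

```text
t: 3.5
tcp_pos: [0.4898, -0.1405, 0.0893]
tcp_rot: [-0.004, -3.135, -0.005]
force: [-1.5, 1.0, 0.2]
gripper_width: -0.0
grip_force: 0.0
t: 3.75
tcp_pos: [0.4932, -0.1417, 0.0785]
tcp_rot: [-0.004, -3.141, -0.0]
force: [-0.9, 0.2, -0.4]
gripper_width: -0.002
grip_force: 0.0
```

```bash
python3 -m jog '[0,10,0,0,0,18,0,0,0,24,0,0,0,30,0,0,0,36,0,0,0,42,0,0,0,48,0,0,0,54,0,0]'
python3 -m jog '[0,6,0,0,0,12,0,0,0,18,0,0,0,24,0,0,0,30,0,0,0,32,0,0,0,32,0,0,0,24,0,0]'
cat > look.py <<'E'
from h import *
import sys
RK=np.array([558,17.5,-6.6]); p0=[float(x) for x in sys.argv[1:4]]
w=masks("bar"); r=[fit([s],BAR,p0) for s in w]; print(r)
p=np.mean([x[0] for x in r],0); b=tobay(p,RK); print("world",p,"bay",b)
a=np.deg2rad(p[2]); u=np.array([-np.sin(a),np.cos(a)])
print("ends world",np.round(p[:2]+110*u),np.round(p[:2]-110*u),"bay",tobay([*(p[:2]+110*u),0],RK)[:2],tobay([*(p[:2]-110*u),0],RK)[:2])
s=status.get_state();print(s["t"],np.round(s["tcp_pos"],4),np.round(s["force"],1))
E
python3 look.py 493 68 0
```

```text
t: 4.42
tcp_pos: [0.4932, -0.0872, 0.0791]
tcp_rot: [0.004, 3.141, -0.001]
force: [-0.1, -1.0, 1.0]
gripper_width: -0.002
grip_force: 0.5
t: 5.08
tcp_pos: [0.4925, -0.0627, 0.0786]
tcp_rot: [-0.001, -3.141, -0.002]
force: [-0.6, -0.1, -0.4]
gripper_width: -0.002
grip_force: 0.0
[(array([ 4.939e+02,  7.410e+01, -1.000e-01]), np.float64(0.357))]
world [ 4.939e+02  7.410e+01 -1.000e-01] bay [-70.2  48.9   6.5]
ends world [494. 184.] [494. -36.] bay [-82.6 158.2] [-57.7 -60.4]
5.2833 [ 0.4931 -0.0642  0.0788] [ 0.8  0.6 -0.7]
```

```bash
python3 -m jog '[-25,0,0,0,-50,0,0,0,-50,20,0,0,-50,39,0,0,-40,39,0,0,-32,39,0,0,-26,39,0,0,-22,39,0,0]'
python3 -m jog '[7,0,0,3,14,0,0,6,21,0,0,9,28,0,0,12,35,0,0,15,42,0,0,18,49,0,0,21,56,0,0,24]'
python3 look.py 505 65 15
```

```text
t: 5.95
tcp_pos: [0.4731, -0.0255, 0.0793]
tcp_rot: [0.005, 3.14, -0.001]
force: [-0.5, 0.1, 0.2]
gripper_width: 0.002
grip_force: 0.3
t: 6.62
tcp_pos: [0.5279, -0.0254, 0.0787]
tcp_rot: [0.652, -3.073, 0.0]
force: [-0.0, 0.5, 0.2]
gripper_width: 0.003
grip_force: 0.1
[(array([518.2,  74.2,  22.9]), np.float64(1.093)), (array([476.4, 140.7,   3. ]), np.float64(2.138))]
world [497.3  107.45  12.95] bay [-70.6  82.4  19.5]
ends world [473. 215.] [522.   0.] bay [-107.4  186. ] [-33.8 -21.3]
6.8167 [ 0.5274 -0.0252  0.0788] [0.1 0.4 0.3]
```

```bash
python3 -m jog '[7,0,0,3,14,0,0,6,20,0,0,8,10,-5,0,8,-15,-10,20,8,-35,-10,50,8,-75,-10,80,8,-110,-10,80,8]'
python3 - <<'E'
from h import *
c=snap("top","top2"); c=snap("side","side2")
E
python3 look.py 525 70 28
```

```text
t: 7.48
tcp_pos: [0.4197, -0.0359, 0.1626]
tcp_rot: [-0.858, 3.015, -0.007]
force: [0.2, -1.3, 1.2]
gripper_width: 0.001
grip_force: 0.0
[(array([525.2,  72.5,  29.3]), np.float64(0.07)), (array([521.2,  66.9,  28.6]), np.float64(0.096))]
world [523.2   69.7   28.95] bay [-40.6  47.9  35.6]
ends world [470. 166.] [576. -27.] bay [-104.5  137.4] [ 23.4 -41.6]
7.7833 [ 0.4177 -0.035   0.1589] [-0.4 -0.1  0.1]
```

View pics/side2.png

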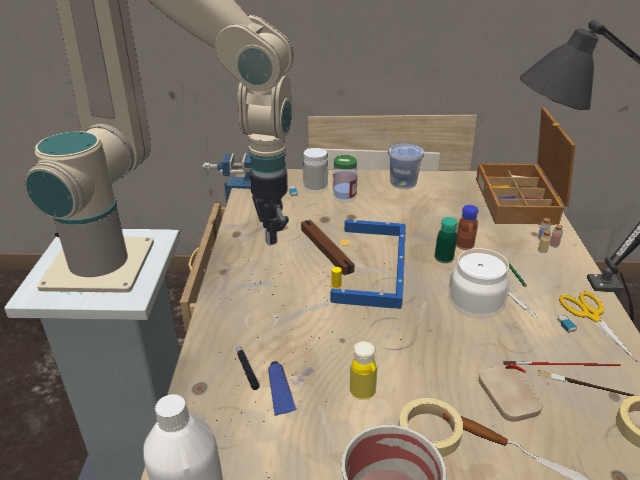

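```bash
python3 -m jog '[6,38,0,-3,12,76,0,-3,18,114,0,-3,24,152,0,-3,30,190,0,-3,36,231,0,-3,36,231,-40,-3,36,231,-70,-3]'
python3 -m jog '[0,0,-8,0,0,0,-10,0,5,-9,-10,0,9,-16,-10,0,12,-21,-10,0,15,-27,-10,0,18,-33,-10,0,21,-38,-10,0]'
python3 -m jog '[3,-6,0,0,6,-11,0,0,9,-17,0,0,12,-22,0,0,15,-28,0,0,18,-33,0,0,18,-33,0,0,18,-33,0,0]'
python3 look.py 543 32 29
```

```text
t: 8.45
tcp_pos: [0.457, 0.1999, 0.0888]
tcp_rot: [-0.788, 3.035, 0.0]
force: [-1.1, 0.5, -1.6]
gripper_width: 0.003
grip_force: 0.0
t: 9.12
tcp_pos: [0.4754, 0.1574, 0.0798]
tcp_rot: [-0.781, 3.041, 0.0]
force: [-0.6, 1.2, -0.6]
gripper_width: -0.0
grip_force: 0.5
t: 9.78
tcp_pos: [0.4927, 0.1248, 0.0788]
tcp_rot: [-0.782, 3.043, -0.001]
force: [-0.3, 0.3, -0.6]
gripper_width: -0.004
grip_force: 0.0
[(array([556.1,  10.7,  28.8]), np.float64(0.324)), (array([549.8,  14.4,  28.5]), np.float64(0.223))]
world [552.95  12.55  28.65] bay [-4.4 -5.5 35.2]
ends world [500. 109.] [606. -84.] bay [-67.9  84.3] [ 59.  -95.3]
9.9833 [0.4922 0.1254 0.0788] [-0.5  0.3 -0. ]
```

```bash
python3 -m jog '[4,-7,0,0,8,-14,0,0,11,-19,0,0,11,-19,0,0,4,-6,0,0,-20,-20,0,0,-50,-36,0,0,-50,-60,0,0]'
python3 -m jog '[6,-35,0,0,12,-55,0,0,30,-62,0,0,50,-62,0,0,55,-60,0,0]'
python3 look.py 563 -6 29
```

```text
t: 10.65
tcp_pos: [0.4348, 0.0658, 0.0771]
tcp_rot: [0.785, -3.032, -0.005]
force: [-0.9, 0.4, -0.1]
gripper_width: -0.002
grip_force: 0.0
t: 11.07
tcp_pos: [0.5014, 0.0038, 0.0798]
tcp_rot: [-0.778, 3.039, -0.003]
force: [1.2, 0.1, 1.4]
gripper_width: 0.002
grip_force: 0.0
[(array([566.5,  -3.4,  28.4]), np.float64(3.899)), (array([560.3,  -2.5,  28.1]), np.float64(0.407))]
world [563.4   -2.95  28.25] bay [  7.7 -19.7  34.8]
ends world [511.  94.] [ 615. -100.] bay [-55.1  70.6] [  70.6 -110. ]
11.2667 [0.4961 0.0057 0.0785] [-0.4 -1.1 -0. ]
```

```bash
python3 -m jog '[-5,18,0,0,5,25,0,0,15,31,0,0,22,34,0,-3,29,37,0,-7,36,40,0,-10,44,42,0,-14,44,42,0,-14]'
python3 look.py 575 5 14
```

```text
t: 11.93
tcp_pos: [0.544, 0.0478, 0.0793]
tcp_rot: [-0.406, 3.112, -0.001]
force: [0.8, 0.8, -0.1]
gripper_width: 0.001
grip_force: 0.0
[(array([590.6,  -8.1,  17. ]), np.float64(1.142)), (array([582. ,   1.7,  16.3]), np.float64(0.342))]
world [586.3   -3.2   16.65] bay [ 30.5 -17.3  23.2]
ends world [555. 102.] [ 618. -109.] bay [-12.9  83.8] [  73.9 -118.4]
12.1333 [0.5411 0.0473 0.0787] [-0.2 -1.   0.7]
```

```bash
python3 -m jog '[8,2,0,-3,15,3,0,-7,23,4,0,-10,31,4,0,-14,38,4,0,-17,46,3,0,-21,30,5,0,-21,0,8,0,-21]'
python3 -m jog '[-40,0,30,0,-80,0,70,0,-120,0,100,0]'
python3 look.py 600 5 -5
```

```text
t: 12.8
tcp_pos: [0.5455, 0.0547, 0.08]
tcp_rot: [0.168, 3.13, 0.0]
force: [0.6, -0.2, 0.4]
gripper_width: 0.0
grip_force: 0.0
t: 13.05
tcp_pos: [0.4435, 0.0552, 0.1592]
tcp_rot: [-0.167, -3.135, 0.0]
force: [0.2, -0.6, 0.9]
gripper_width: -0.006
grip_force: 0.0
[(array([425.2, 163.8, -40.3]), np.float64(1.997)), (array([6.137e+02, 1.840e+01, 5.000e-01]), np.float64(0.189))]
world [519.45  91.1  -19.9 ] bay [-46.8  68.7 -13.3]
ends world [557. 195.] [482. -12.] bay [-21.4 175.7] [-72.1 -38.4]
13.25 [0.4458 0.0552 0.16  ] [ 0.6 -0.3  0.1]
```

Run:
```python
from h import *
c=snap("top","top3"); o=viewer.outline_of("top","bar"); print([(x["score"],x["at"],x["region"].sum()) for x in o])
a=c["frame"][140:280,220:420,::-1]; b=snap("side","side3")["frame"][190:330,260:460,::-1]
cv2.imwrite("pics/crop3.png",cv2.resize(np.hstack([a,b]),None,fx=2,fy=2,interpolation=2))
```

```text
[(0.73, [205.1, 472.1], np.int64(381)), (0.69, [195.5, 328.2], np.int64(948))]
```

View pics/crop3.png

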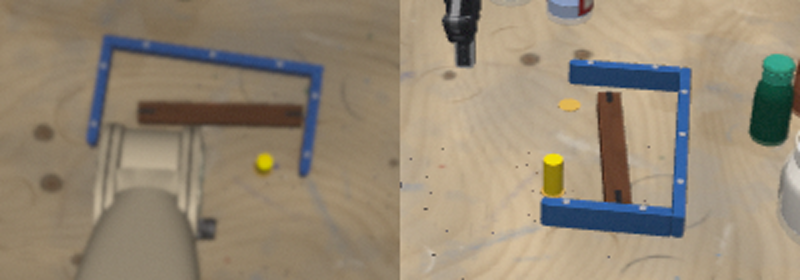

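The crop shows the bar wholly inside the bay. In the left crop it runs from (140,112) to (300,115), tilted about 6° to the back wall, with its right end near the right wall. Next I'm fitting the correct outline.

```bash
cat > look2.py <<'E'
from h import *
import sys
p0=[float(x) for x in sys.argv[1:4]]
for k,rk in(("top",[559.9,19.3,-6.5]),("side",[555.7,15.7,-6.7])):
    c=viewer.camera(k)
    for o in viewer.outline_of(k,"bar"):
        r=fit([(c,o["region"].astype(float))],BAR,p0); print(k,o["score"],r,"bay",tobay(r[0],rk))
s=status.get_state();print(s["t"],np.round(s["tcp_pos"],4),np.round(s["tcp_rot"],3))
E
python3 look2.py 612 5 0
```

```text
top 0.58 (array([618. ,  -7.3,   0.7]), np.float64(0.066)) bay [ 60.7 -19.9   7.2]
side 0.75 (array([6.135e+02, 1.840e+01, 5.000e-01]), np.float64(0.202)) bay [57.1  9.4  7.2]
13.6 [0.446  0.0552 0.1581] [-0.168 -3.135  0.   ]
```

```bash
python3 -m jog '[40,-16,0,0,70,-28,0,-0.5,82,-32,0,-0.5,82,-32,-35,-0.5,82,-32,-60,-0.5,82,-32,-80,-0.5,82,-32,-90,-0.5,82,-32,-92,-0.5]' 85
python3 -m jog '[8,-1,0,0,16,-2,0,0,24,-3,0,0,32,-4,0,0,40,-5,0,0,48,-5.5,0,0,56,-6.4,0,0,64,-7.4,0,0]'
python3 look2.py 640 -5 -4
```

```text
t: 14.27
tcp_pos: [0.5258, 0.0235, 0.0644]
tcp_rot: [-0.182, -3.131, -0.0]
force: [-0.6, -0.5, 0.3]
gripper_width: 0.997
grip_force: 0.0
t: 14.93
tcp_pos: [0.5925, 0.0159, 0.0673]
tcp_rot: [-0.182, -3.136, -0.0]
force: [-0.8, 1.5, 0.0]
gripper_width: 0.991
grip_force: 0.3
side 0.65 (array([621.4,  18. ,  -3.1]), np.float64(0.167)) bay [65.   9.9  3.6]
15.1333 [0.5918 0.0159 0.0669] [-0.182 -3.136  0.   ]
```

```bash
python3 -m jog '[8,-1,0,0,16,-2,0,0,24,-3,0,0,31,-3.6,0,0,37,-4.3,0,0,42,-4.9,0,0,47,-5.4,0,0,47,-5.4,0,0]'
python3 look2.py 668 -5 -6
```

```text
t: 15.8
tcp_pos: [0.6402, 0.0103, 0.0673]
tcp_rot: [0.182, 3.135, -0.0]
force: [0.1, 1.2, -0.3]
gripper_width: 0.996
grip_force: 0.0
top 0.72 (array([673.9,  -3.1,  -7.2]), np.float64(3.592)) bay [115.8  -9.4  -0.7]
top 0.61 (array([ 6.554e+02, -1.870e+01,  3.000e-01]), np.float64(3.275)) bay [ 99.2 -26.9   6.8]
side 0.95 (array([664.4,  13.8,  -7. ]), np.float64(0.282)) bay [108.2  10.8  -0.3]
16.0 [0.6385 0.0105 0.067 ] [-0.182 -3.136 -0.   ]
```

Flush in angle, with a few mm left to the back wall. I'll creep forward and watch the force.

```bash
python3 -m jog '[2,-0.2,0,0,4,-0.4,0,0,6,-0.6,0,0,6,-0.6,0,0]'
python3 -m jog '[2,-0.2,0,0,3,-0.3,0,0,3,-0.3,0,0]'
```

```text
t: 16.33
tcp_pos: [0.6451, 0.0099, 0.0671]
tcp_rot: [0.182, 3.136, 0.0]
force: [-0.2, 0.0, -0.1]
gripper_width: 0.995
grip_force: 0.0
t: 16.58
tcp_pos: [0.6481, 0.0096, 0.0671]
tcp_rot: [0.182, 3.136, 0.0]
force: [-0.3, 0.3, 0.6]
gripper_width: 0.999
grip_force: 0.0
```

```bash
for i in 1 2; do :; done; python3 -m jog '[1,-0.1,0,0,2,-0.2,0,0,2,-0.2,0,0]'
python3 -m jog '[1,-0.1,0,0,2,-0.2,0,0,2,-0.2,0,0]'
```

```text
t: 16.83
tcp_pos: [0.6487, 0.0095, 0.0669]
tcp_rot: [-0.182, -3.134, 0.0]
force: [-3.7, 0.4, 2.4]
gripper_width: 0.997
grip_force: 2.1
t: 17.08
tcp_pos: [0.6489, 0.0094, 0.0666]
tcp_rot: [-0.182, -3.13, 0.0]
force: [-7.7, 1.2, 6.3]
gripper_width: 0.992
grip_force: 4.0
```

Force has risen, so the bar is against the wall. Backing out, lifting and checking.

```bash
python3 -m jog '[-10,1,0,0,-30,3,0,0,-60,7,0,0,-95,11,0,0,-115,13,30,0,-135,15,65,0,-165,15,100,0,-200,15,130,0]'
python3 -m jog '[-20,-35,20,0,-20,-75,30,0,-20,-115,30,0,-20,-155,30,0,-20,-195,30,0,-20,-195,30,0]'
python3 look2.py 672 -5 -6
python3 - <<'E'
from h import *
a=snap("top","top4")["frame"][140:280,220:420,::-1]; b=snap("side","side4")["frame"][190:330,260:460,::-1]
cv2.imwrite("pics/crop4.png",cv2.resize(np.hstack([a,b]),None,fx=2,fy=2,interpolation=2))
E
```

```text
t: 17.75
tcp_pos: [0.4594, 0.0241, 0.1935]
tcp_rot: [0.181, 3.131, -0.0]
force: [0.7, 0.0, 1.3]
gripper_width: 0.999
grip_force: 0.0
t: 18.25
tcp_pos: [0.4401, -0.1775, 0.2227]
tcp_rot: [0.192, 3.129, -0.009]
force: [0.6, -0.0, 0.6]
gripper_width: 0.994
grip_force: 0.0
top 0.7 (array([673. , -16.7,  -6.8]), np.float64(0.055)) bay [116.4 -23.   -0.3]
side 0.6 (array([672.1,  12.4,  -6.2]), np.float64(0.203)) bay [116.   10.3   0.5]
18.45 [ 0.4382 -0.1702  0.2211] [1.820e-01 3.136e+00 1.000e-03]
```

View pics/crop4.png

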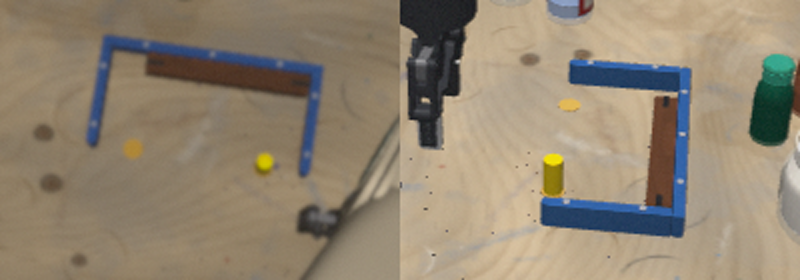

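View pics/side4.png

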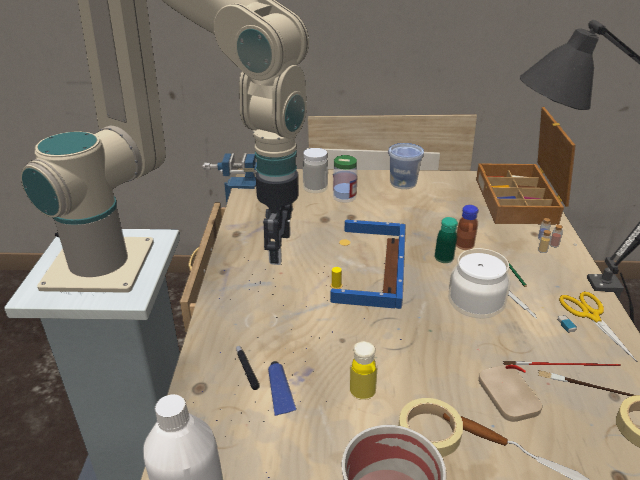

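The bar lies flush along the back wall: bay x = 116 mm (the exact target) and about 0° of tilt, from (147,65) to (310,88) in the top crop. The bystanders haven't moved and the gripper is clear, so I'm handing in.

```bash
python3 -c "
from cell import workorder; print(workorder.hand_in())"
```

```text
the job is handed in; nothing more can be done
None
```

The bar lies flat along the bay's back wall, pushed in right end first and then left; nothing else was moved, and the job was handed in at about 18.6 s.

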